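# Find and mark the balance point of a ballasted bar

### The job

Gently slide the steel bar to the right along its stand, without lifting it off or leaning on it, until its heavy left side tips up off the rest and the bar stays balanced level on the narrow fulcrum alone with nothing touching it. Then mark the balance point: set the saddle marker astride the bar, fully down and centred over the fulcrum, and leave the bar still balanced. Leave the other things on the worktop alone.

Things in the scene. Friction and masses are not known exactly. Their poses are not given: they have to be found in the camera images.
- stand: Balancing stand fixed to the worktop: grey base plate 80 (x) x 240 (y) x 12 mm; origin under its centre, y along it to its left rest. Rest walls at y = +85 (left) and -85 mm (right), 10 mm along y, tops 54 mm above the worktop, each with two 6 mm guide pins at x = +-15.5 mm, tops at 76 mm; the bar lies between them with 2.5 mm play each side.
- fulcrum (a point): Middle of the flat top of the steel fulcrum, a narrow wall across the middle of the stand: 14 mm along y, 44 mm along x, top 60 mm above the worktop (6 mm over the rests). Axes as the stand's. The bar stays level on it alone if its balance point is over the flat top, else it tips about 4 degrees on to the left or right rest.
- bar: Loose steel bar, 20x20 mm, 300 mm long along its y, white end caps, about 0.4 kg. Origin at mid-length on its underside, z up. Starts across fulcrum and left rest, left end low. Sealed ballast puts its balance point an unseen 12 to 52 mm from mid-length to the left (+y); it must go 25 to 100 mm to the right to be balanced.
- bar_left (a point): Underside of the bar at its left end (bar frame 0, +150 mm, 0); the end face rises 20 mm above it. Pushing the end face takes 1 to 3 N; the push also props the bar by friction, so judge its tilt with the fingers off it.
- bar_right (a point): Underside of the bar at its right end (bar frame 0, -150 mm, 0).
- rider: Saddle marker, loose, behind the stand, 0.06 kg: inverted U 33 (x) x 24 (y) x 18 mm high, slot along y 25 mm wide, 12 mm deep, fits over the bar with 2.5 mm play each side; on top a white post 14x14 mm, from 18 to 61 mm, flats along x and y. Origin under its centre at the legs' feet. Seated, its origin is 8 mm above the fulcrum's top; either way round is right.
- timer: Bystander: white bench timer lying flat, 62x62x18 (mm). Origin under its centre.
- tape_roll_blue: Bystander: roll of tape lying flat, 66 across, 18 high (mm). Origin under its centre.
- tweezers: Bystander: steel tweezers lying flat, 122 long (mm). Origin under its centre.
- vial_1: Bystander: small glass vial, 21 across, 50 high (mm). Origin under its centre.
- dropper_1: Bystander: small dropper bottle, 33 across, 94 high (mm). Origin under its centre.
- beaker_low: Bystander: glass beaker, 73 across, 98 high (mm). Origin under its centre.
- weight_200g: Bystander: brass calibration weight, 29 across, 50 high (mm). Origin under its centre.

How it is judged:
By the outcome, as a careful person would: the job done as asked, in the order asked, and still so for the second after the job is handed in, with the robot touching nothing.
It also fails if it takes over 72 s, if anything falls off the work surface, if the arm or the gripper's body presses on something with over 40 N, if the wrist force passes 120 N, or if a joint passes its speed limit or range.

### The arm

A 7-joint arm with a two-finger parallel gripper is mounted at the origin on a cart in front of the work surface, level with it; the furniture and walls round the work are solid. World frame = base frame: x ahead of the robot, y to its left, z up, the work surface at z = 0. Lengths are in m, angles in rad, forces in N, time in s.
With the tool pointing down it reaches from about 0.4 to 0.85 m from the base axis. Payload 6.9 kg.
Tool frame: the origin (TCP) lies midway between the tips of the shut fingers; the grasp point (between the pads) lies behind it (ctrl.pinch_z is the z of the grasp point in the tool frame, in m); z points along the fingers, y is the direction in which the jaws open and shut (so a half turn about z gives the same grasp; the last joint's range is limited). The gripper opens to 85 mm and grips with 20 to 120 N. Pads are 22 mm wide; open, the fingers measure 114 mm over their backs; the gripper's body (76 mm by 85 mm) begins 54 mm behind the grasp point. The pads swing forward as they close: fully open they stand 13 mm farther back than shut.
Start: joints at [1.29, 0.507, -0.238, 1.5, 0.126, 1.149, -0.155], TCP at [0.235, -0.579, 0.231] pointing down, gripper open.
Joint ranges: [-3.08, 3.08], [-0.24, 2.05], [-1.43, 1.35], [0, 2.5], [-1.52, 4.66], [0.17, 1.96], [-2.89, 2.89]. Speed limits (rad/s): [2.39, 2.39, 3.14, 3.14, 3.14, 3.14, 3.14].

### API

Orientations are given as a unit quaternion [w, x, y, z].
In Python, from station import ctrl, get_state, vision, ticket, models gives the robot as it stands. Calls block until the motion is done:
- ctrl.movep(position, orientation): joint-space move of the TCP to a pose.
- ctrl.movel(position, frame=None, max_speed=0.15): straight line of the TCP; frame=None keeps the orientation; max_speed is the mean speed in m/s.
- ctrl.set_joints(angles): joint-space move.
- ctrl.ungrasp() and ctrl.close_gripper(force=None): open the fingers fully, or close them until they stop; force is the grip in N (None keeps the last).
- ctrl.pause(seconds).
- ctrl.ik(position, orientation): joint angles nearest the present ones, or None.
- get_state(): the state.
- vision.grab_frame(name): name is "scene" or "top" or "wrist"; returns (picture, depth): 480x640x3 uint8, blue, green, red; 480x640 float32, m along the optical axis (not along the pixel's ray), 0 where there is no reading.
- vision.camera_info(name): a dict with "mtx" (3x3 intrinsics, pixels), "dist_coeffs" ([k1, k2, p1, p2, k3] as OpenCV has them; the pictures are not rectified), "R" (3x3) and "t" (3): a world point X has camera coordinates R X + t; the wrist camera has in their place "hand_eye" (4x4, takes a point from camera to tool coordinates, whose origin is the TCP and whose axes are the flange's). Camera axes: x right, y down, z forward; pixel columns grow to the right and rows downward; lengths in m; the calibration is good to about 2 mm. A picture is of the moment at which its call begins: read the wrist's pose just before it. camera_info takes no time and is no camera call.
A pose or a line that the arm cannot do raises ctrl.Unreachable and nothing moves.
- ticket.close_job(): hands the job in, once; it reports no verdict.
Trained networks look in the newest picture that a camera, given by its name, has taken for a name from the list of things; names that differ only in an ending like _2 or _b are one class to them, and where a whole thing is asked for, a point or a joint stands for the part that bears it (a point fixed in the world has none). Each returns a list of dicts, best first, with "p" (0 to 1); they miss things now and then, are a little off and sometimes report something else, mostly with a low value. They report only what shows in the picture. A call takes as long as a camera call.
- models.recognise(camera, target): "point" ([column, row] in pixels, amid what is visible of it).
- models.masks_of(camera, target): "mask" (480x640 bool, what is visible of it) and "point" ([column, row] in pixels, amid what is visible of it).
The state is a dict: "time": time; "qpos": joint angles; "qd": joint speeds; "tau": joint torques, N m; "tcp_pos": TCP position; "eef_rot": TCP orientation; "contact_force": force on the tool from outside, world axes, zero at the start; "wrist_torque": the same for the moment, N m; "width": finger opening in m.
Only numpy, scipy, OpenCV 4.12 (cv2) and the standard library are available. Lean on these libraries where they do the work, as an engineer would, in place of code of your own. Each camera call takes 0.05 s, during which the arm holds its last target.

## Working session

There is one attempt and no reset: what is moved stays moved. The work goes in short steps, each a Python script; the robot and the scene stay as the last script left them, time stands still between calls to the robot, and variables do not carry over. Pictures are saved under pics/ and viewed, and the job is handed in when it is done.

```bash
ls; mkdir -p pics
python3 - <<'E'
from station import ctrl,get_state,vision,models
import cv2
for n in ["scene","top","wrist"]:
    im,d=vision.grab_frame(n); cv2.imwrite(f"pics/{n}0.png",im)
    c=vision.camera_info(n); print(n,c)
s=get_state();print(s['time'],s['tcp_pos'],s['eef_rot'],s['width'],ctrl.pinch_z)
E
```

```text
pics
scene {'mtx': array([[507.01643625,   0.        , 316.61915577],
       [  0.        , 507.01643625, 237.63790037],
       [  0.        ,   0.        ,   1.        ]]), 'dist_coeffs': array([0.04315058, 0.        , 0.        , 0.        , 0.        ]), 'R': array([[-0.56195933, -0.82708586, -0.01143164],
       [-0.59938211,  0.41669356, -0.68345268],
       [ 0.57003754, -0.37722069, -0.72990531]]), 't': array([0.23348438, 0.36089466, 0.87840594])}
top {'mtx': array([[485.19086422,   0.        , 316.60340057],
       [  0.        , 485.19086422, 248.59788811],
       [  0.        ,   0.        ,   1.        ]]), 'dist_coeffs': array([-0.11557421,  0.        ,  0.        ,  0.        ,  0.        ]), 'R': array([[-0.01812708, -0.99983038,  0.00325835],
       [-0.99847717,  0.01793253, -0.05217056],
       [ 0.05210328, -0.00419909, -0.99863287]]), 't': array([-0.03407165,  0.49975937,  0.99831627])}
wrist {'mtx': array([[373.2021735 ,   0.        , 317.72938392],
       [  0.        , 373.2021735 , 240.28162456],
       [  0.        ,   0.        ,   1.        ]]), 'dist_coeffs': array([0.01128091, 0.        , 0.        , 0.        , 0.        ]), 'hand_eye': array([[-5.57791216e-04, -9.54378770e-01, -2.98598146e-01,
         7.64139803e-02],
       [ 9.99999560e-01, -3.06980575e-04, -8.86861589e-04,
        -1.33276462e-04],
       [ 7.54738042e-04, -2.98598509e-01,  9.54378521e-01,
        -1.41002360e-01],
       [ 0.00000000e+00,  0.00000000e+00,  0.00000000e+00,
         1.00000000e+00]])}
0.15 [ 0.23499258 -0.57871799  0.23061877] [-6.87679189e-04  9.81449734e-01  1.91718350e-01 -1.42536299e-04] 0.08561434761332215 -0.0187
```

View pics/top0.png

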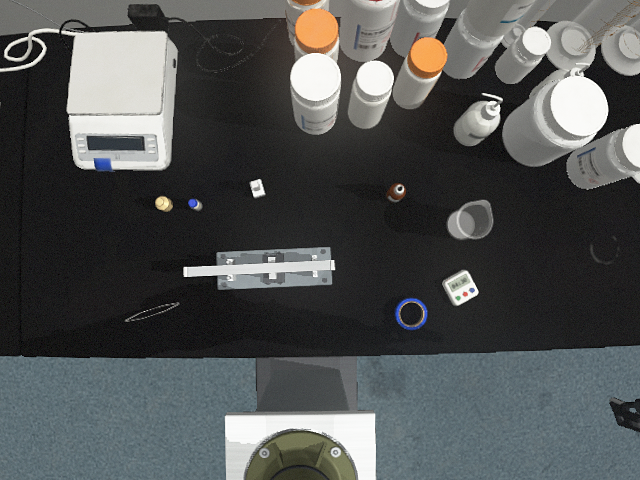

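View pics/scene0.png

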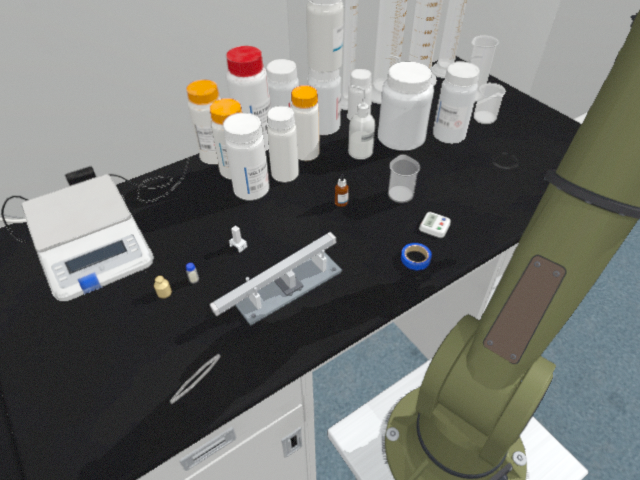

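The top view shows the stand at about cols 217-333, rows 248-290, with the bar from (185,272) to (333,265) and the rider at (257,188). I'll measure these next.

```bash
cat > h.py <<'E'
from station import ctrl,get_state,vision,models,ticket
import numpy as np, cv2
from scipy.spatial.transform import Rotation as R
def cam(n,st=None):
    c=vision.camera_info(n)
    if 'R' in c: return c['mtx'],c['dist_coeffs'],c['R'],c['t']
    s=st or get_state(); q=s['eef_rot']; Rt=R.from_quat([q[1],q[2],q[3],q[0]]).as_matrix()
    H=c['hand_eye']; Rc=Rt@H[:3,:3]; p=Rt@H[:3,3]+s['tcp_pos']
    return c['mtx'],c['dist_coeffs'],Rc.T,-Rc.T@p
def onplane(C,px,z):
    K,D,Rm,t=C
    u=cv2.undistortPoints(np.array(px,float).reshape(-1,1,2),K,D).reshape(-1,2)
    d=np.c_[u,np.ones(len(u))]@Rm; o=-Rm.T@t
    return o+d*((z-o[2])/d[:,2])[:,None]
def proj(C,X):
    K,D,Rm,t=C
    return cv2.projectPoints(np.array(X,float).reshape(-1,3),cv2.Rodrigues(Rm)[0],t,K,D)[0].reshape(-1,2)
def quat(yaw):
    # tool pointing down, tool y (jaw) direction at angle yaw+90deg from world x -> tool x at yaw
    r=R.from_euler('z',yaw)*R.from_euler('x',np.pi); q=r.as_quat(); return [q[3],q[0],q[1],q[2]]
E
python3 - <<'E'
from h import *
vision.grab_frame("top"); C=cam("top")
for n,z in [("stand",.012),("bar",.08),("rider",.03),("fulcrum",.06),("vial_1",.025),("weight_200g",.05)]:
    m=models.masks_of("top",n)
    if not m: print(n,None); continue
    m=m[0]; 
    c=cv2.findContours(m['mask'].astype(np.uint8),0,2)[0]; c=max(c,key=cv2.contourArea)
    b=cv2.boxPoints(cv2.minAreaRect(c))
    print(n,m['p'],m['point'],onplane(C,[m['point']],z).round(4)); print(onplane(C,b,z).round(4))
s=get_state(); print(s['tcp_pos'],R.from_quat(np.roll(s['eef_rot'],-1)).as_matrix().round(3))
for yaw in [0,np.pi/2,-np.pi/2,np.pi]:
    q=ctrl.ik([.45,.05,.35],quat(yaw)); print(yaw,q)
E
```

```text
stand 0.77 [274.7, 273.8] [[0.4481 0.0451 0.012 ]]
[[ 0.4471  0.1654  0.012 ]
 [ 0.4554 -0.07    0.012 ]
 [ 0.4247 -0.071   0.012 ]
 [ 0.4163  0.1641  0.012 ]]
bar 0.98 [257.3, 267.3] [[0.4612 0.0732 0.08  ]]
[[ 0.4665  0.2202  0.08  ]
 [ 0.4742 -0.076   0.08  ]
 [ 0.4514 -0.0766  0.08  ]
 [ 0.4435  0.2193  0.08  ]]
rider 0.75 [257.8, 187.4] [[0.6272 0.0764 0.03  ]]
[[0.6394 0.0954 0.03  ]
 [0.6464 0.0729 0.03  ]
 [0.6135 0.0624 0.03  ]
 [0.6065 0.0849 0.03  ]]
fulcrum 0.73 [161.9, 200.6] [[0.5994 0.2683 0.06  ]]
[[0.5897 0.2862 0.06  ]
 [0.6115 0.2752 0.06  ]
 [0.5952 0.2437 0.06  ]
 [0.5735 0.2547 0.06  ]]
vial_1 None
weight_200g 0.59 [163.4, 204.8] [[0.5923 0.2683 0.05  ]]
[[0.5966 0.2922 0.05  ]
 [0.6177 0.2703 0.05  ]
 [0.5924 0.2451 0.05  ]
 [0.5713 0.2669 0.05  ]]
[ 0.23514749 -0.57903365  0.23122795] [[ 0.927  0.376 -0.   ]
 [ 0.376 -0.927  0.   ]
 [ 0.    -0.    -1.   ]]
0 [ 0.54890955  0.21022697 -0.89141306  1.69759566  0.16863738  1.31425087
 -1.94556685]
1.5707963267948966 [ 0.6614689   0.24501381 -1.05986937  1.696676    0.21969575  1.32897373
 -0.43878932]
-1.5707963267948966 [ 0.75390497  0.29313765 -1.22327112  1.69601285  0.28205262  1.35184886
  2.62356292]
3.141592653589793 [ 0.79887067  0.33162916 -1.32260401  1.69572947  0.32776453  1.37231994
  0.99379161]
```

Run:
```python
from h import *
t0=get_state()['time']
ctrl.movep([.49,.055,.22],quat(0)); st=get_state(); print(st['time']-t0,st['tcp_pos'],st['contact_force'])
im,d=vision.grab_frame("wrist"); cv2.imwrite("pics/w1.png",im); np.save("w1d.npy",d)
import pickle; pickle.dump((im,d,st),open("w1.pkl","wb"))
C=cam("wrist",st)
for n in ["stand","fulcrum","bar_left","bar_right","bar","rider"]:
    m=models.recognise("wrist",n); print(n,[(x['p'],x['point']) for x in m[:2]], onplane(C,[m[0]['point']],.06).round(4) if m else '')
print(get_state()['time'])
```

```text
2.425 [0.49022199 0.05415078 0.21992763] [-0.28662365  0.20892692  0.73589047]
stand [(0.81, [326.7, 218.7])] [[0.4911 0.0471 0.06  ]]
fulcrum [(0.92, [325.3, 222.1])] [[0.4882 0.0482 0.06  ]]
bar_left [(0.55, [302.2, 259.4])] [[0.4551 0.0679 0.06  ]]
bar_right [(0.89, [301.0, 257.5])] [[0.4569 0.0689 0.06  ]]
bar [(0.82, [303.3, 260.2]), (0.21, [72.0, 321.3])] [[0.4544 0.067  0.06  ]]
rider [(0.65, [600.5, 332.0]), (0.64, [283.1, 43.5])] [[ 0.3846 -0.2021  0.06  ]]
3.275
```

View pics/w1.png

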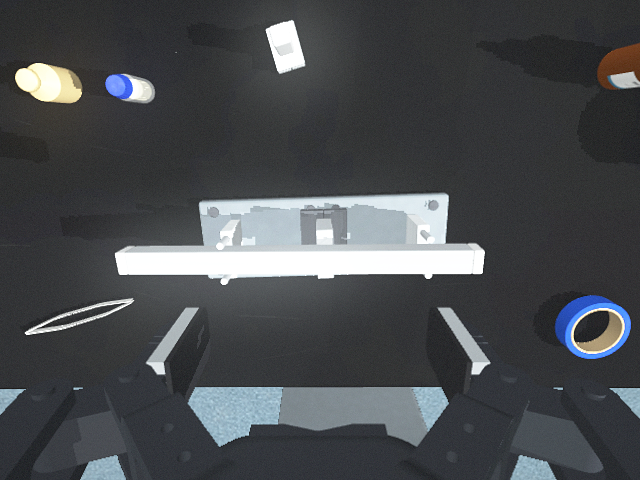

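Run:
```python
import cv2
im=cv2.imread("pics/w1.png")
a=im[185:290,195:335]; b=im[185:290,315:455]
cv2.imwrite("pics/z1.png",cv2.vconcat([cv2.resize(x,None,fx=4,fy=2.8*4/4*1.0,interpolation=cv2.INTER_CUBIC) for x in (a,b)]))
```

```text
(no output)
```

View pics/z1.png

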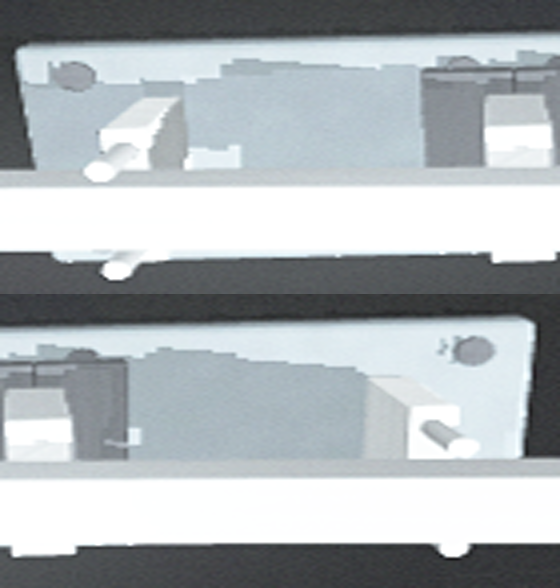

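Run:
```python
from h import *
import pickle
from scipy.optimize import least_squares
im,d,st=pickle.load(open("w1.pkl","rb")); C=cam("wrist",st)
M=np.array([[15.5,85,76],[-15.5,85,76],[15.5,-85,76],[-15.5,-85,76],[40,120,12],[40,-120,12],[22,7,60],[22,-7,60],[-22,7,60],[-22,-7,60]])/1e3
P=np.array([[219.5,247.1],[224.3,282.1],[431,240.7],[428.5,276.1],[199.5,201.8],[448.2,194.3],[316.2,228.9],[333,228.9],[318,278.4],[334,278.4]])
def W(p,dz=0): return M@R.from_euler('z',p[2]).as_matrix().T+[p[0],p[1],dz]
r=least_squares(lambda p:(proj(C,W(p))-P).ravel(),[.46,.047,.03]); print(r.x,np.degrees(r.x[2])); print((proj(C,W(r.x))-P).round(1))
r2=least_squares(lambda p:(proj(C,W(p,p[3]))-P).ravel(),[.46,.047,.03,0]); print(r2.x)
p=r.x
# check with top camera & bar ends in wrist image
for n,px in [("barL topback",[117,248.5]),("barR topback",[483,244]),("barL topfront",[117,274]),("barR topfront",[483,272])]:
    u,v=map(int,px); print(n,[ (onplane(C,[px],z)[0]-[p[0],p[1],0]).round(4) for z in (.068,.085)])
# bar top line from depth
mask=(im.min(2)>225); mask[:246]=0; mask[272:]=0; mask[:,:118]=0; mask[:,482:]=0
v,u=np.nonzero(mask&(d>0)); 
K,D,Rm,t=C; xy=cv2.undistortPoints(np.c_[u,v].astype(float).reshape(-1,1,2),K,D).reshape(-1,2); z=d[v,u]
X=(np.c_[xy*z[:,None],z]-t)@Rm; c,s=np.cos(p[2]),np.sin(p[2]); L=(X-[p[0],p[1],0])@R.from_euler('z',p[2]).as_matrix()
for lo in range(-125,176,25):
    k=abs(L[:,1]-lo/1e3)<.012
    if k.any(): print(lo,np.median(L[k,2]).round(4),np.median(L[k,0]).round(4),k.sum())
print(L[:,1].min(),L[:,1].max())
# rider
m=(im.min(2)>150); m[85:]=0; m[:,:255]=0;m[:,315:]=0
v,u=np.nonzero(m&(d>0)); xy=cv2.undistortPoints(np.c_[u,v].astype(float).reshape(-1,1,2),K,D).reshape(-1,2); z=d[v,u]
X=(np.c_[xy*z[:,None],z]-t)@Rm
for lo,hi in [(.012,.024),(.055,.066)]:
    k=(X[:,2]>lo)&(X[:,2]<hi); print(k.sum(),X[k].mean(0)); print(cv2.minAreaRect((X[k,:2]*1000).astype(np.float32)))
```

```text
[0.45930397 0.0481326  0.02933653] 1.68085920250373
[[-0.1 -0.7]
 [-0.8 -0.2]
 [ 0.5 -0.6]
 [ 0.8 -0.1]
 [-2.8 -0.1]
 [ 2.5 -0.4]
 [ 0.1  1.4]
 [-0.   0.9]
 [-0.1  0.4]
 [-0.1 -0.1]]
[ 0.45835763  0.04806767  0.02936462 -0.00301731]
barL topback [array([0.0087, 0.1722, 0.068 ]), array([0.0144, 0.1625, 0.085 ])]
barR topback [array([ 0.0121, -0.1296,  0.068 ]), array([ 0.0176, -0.1217,  0.085 ])]
barL topfront [array([-0.014 ,  0.1758,  0.068 ]), array([-0.007,  0.166,  0.085])]
barR topfront [array([-0.0127, -0.1328,  0.068 ]), array([-0.0058, -0.1248,  0.085 ])]
-125 0.0873 0.0009 235
-100 0.0863 0.0011 662
-75 0.0843 0.0013 646
-50 0.0826 0.0014 643
-25 0.0808 0.0015 641
0 0.0789 0.0014 625
25 0.0771 0.0016 611
50 0.0754 0.0011 577
75 0.0736 0.0017 595
100 0.0717 0.0015 570
125 0.0699 0.0015 554
150 0.0681 0.0013 531
175 0.0667 0.001 257
-0.12176721977031651 0.21578749807333517
714 [0.6239142  0.07981189 0.01637156]
((628.0357666015625, 81.88180541992188), (32.96609115600586, 23.854625701904297), 16.1021728515625)
419 [0.62760805 0.08165857 0.05899013]
((628.0311889648438, 81.83816528320312), (14.1725435256958, 13.913952827453613), 15.778647422790527)
```

Fulcrum is at (0.459, 0.048) with yaw 1.7°. The bar is 25 mm left of it and tilted 4.05°, as expected. The rider is at (0.628, 0.082), yaw 16°. Next I'll do a first cautious push of about 20 mm.

```bash
cat >> h.py <<'E'
F=np.array([.4593,.0481]); YAW=.0293
Rz=R.from_euler('z',YAW).as_matrix()
def loc(x,y,z): return (Rz@[x,y,0])+[F[0],F[1],z]
def bar(n,st=None,save=None):
    st=get_state() if n=='wrist' else None
    im,d=vision.grab_frame(n); C=cam(n,st); K,D,Rm,t=C
    if save: cv2.imwrite(save,im)
    v,u=np.nonzero(d>0); xy=cv2.undistortPoints(np.c_[u,v].astype(float).reshape(-1,1,2),K,D).reshape(-1,2); z=d[v,u]
    L=((np.c_[xy*z[:,None],z]-t)@Rm-[F[0],F[1],0])@Rz
    k=(abs(L[:,0]-.001)<.007)&(L[:,1]>-.26)&(L[:,1]<.18)&(L[:,2]>.064)&(L[:,2]<.096)
    B=L[k]
    if len(B)<30: return None
    for _ in range(6):
        c=np.polyfit(B[:,1],B[:,2],1); e=abs(B[:,2]-np.polyval(c,B[:,1])); B=B[e<max(.003,2*np.median(e))]
    ys=np.sort(B[:,1])
    return dict(deg=round(float(np.degrees(np.arctan(c[0]))),2),z0=round(float(c[1]),4),y=(ys[3].round(4),ys[-4].round(4)),n=len(B))
E
python3 - <<'E'
from h import *
t0=get_state()['time']
for n in ('top','scene','wrist'): print(n,bar(n))
ctrl.close_gripper(20)
q=quat(YAW)
ctrl.movep(loc(0,.235,.15),q); print(get_state()['time']-t0)
ctrl.movel(loc(0,.21,.052)); s=get_state(); print(s['time']-t0,s['tcp_pos'],s['contact_force'],s['width'])
ctrl.movel(loc(0,.185,.052),max_speed=.06); s=get_state(); print(s['time']-t0,s['tcp_pos'],s['contact_force'])
for n in ('top','scene','wrist'): print(n,bar(n,save=f'pics/{n}2.png'))
E
```

```text
top {'deg': -4.44, 'z0': 0.0798, 'y': (np.float64(-0.1237), np.float64(-0.0349)), 'n': 315}
scene {'deg': -4.1, 'z0': 0.0796, 'y': (np.float64(-0.1223), np.float64(0.1743)), 'n': 724}
wrist {'deg': -4.11, 'z0': 0.079, 'y': (np.float64(-0.1227), np.float64(0.1753)), 'n': 5940}
1.8750000000000004
2.6999999999999997 [0.4537648  0.25824841 0.05275171] [-0.46081581 -0.03173092 -0.61205052] -0.00010684357265066756
3.2666999999999997 [0.4539922 0.2325622 0.0521035] [ 0.57316054  0.2509482  -0.00794734]
top {'deg': -4.24, 'z0': 0.0802, 'y': (np.float64(-0.1295), np.float64(0.138)), 'n': 919}
scene {'deg': -4.14, 'z0': 0.0797, 'y': (np.float64(-0.1282), np.float64(0.1679)), 'n': 713}
wrist {'deg': -4.02, 'z0': 0.0786, 'y': (np.float64(0.0677), np.float64(0.1782)), 'n': 9266}
```

Run:
```python
from h import *
t0=get_state()['time']
ctrl.movel(loc(0,.171,.052),max_speed=.04); s=get_state(); print(s['contact_force'],s['tcp_pos'])
ctrl.movel(loc(0,.174,.052),max_speed=.06); s=get_state();print(s['time']-t0,s['contact_force'])
for n in ('top','scene','wrist'): print(n,bar(n,save=f'pics/{n}3.png'))
```

```text
[ 0.18297179 -0.3723912  -0.08111037] [0.45424683 0.21832889 0.05194222]
0.75 [-0.10633184 -0.15338168  0.65898365]
top {'deg': -4.17, 'z0': 0.0802, 'y': (np.float64(-0.1429), np.float64(0.126)), 'n': 918}
scene {'deg': -4.03, 'z0': 0.0797, 'y': (np.float64(-0.1403), np.float64(0.1543)), 'n': 694}
wrist {'deg': -3.85, 'z0': 0.0784, 'y': (np.float64(0.0574), np.float64(0.1665)), 'n': 8290}
```

View pics/scene3.png

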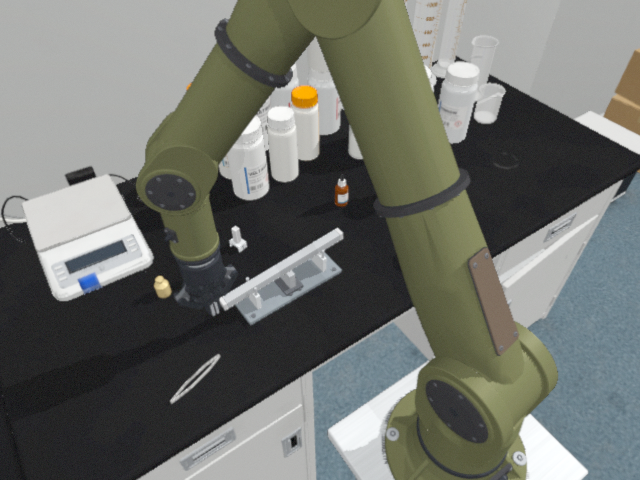

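View pics/wrist3.png

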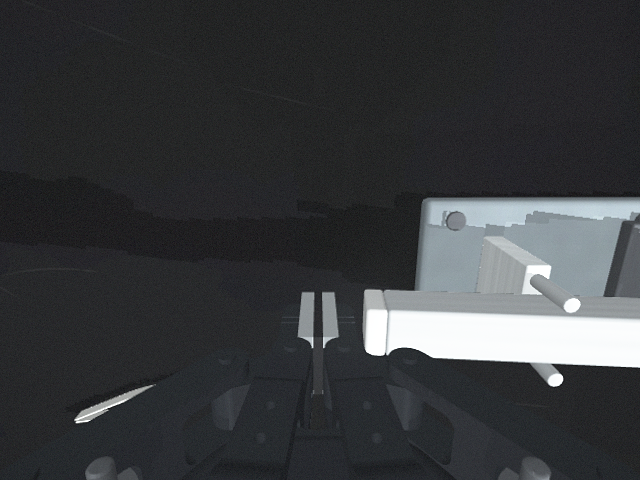

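Here the arm is clear of everything else. In the wrist view the bar's end cap is at cols 365-387 and the shut fingers at about cols 300-340, so there is a small gap after retracting. I'll raise the tip slightly and continue in 6 mm push-and-back-off steps, checking the tilt each time.

Run:
```python
from h import *
t0=get_state()['time']
ctrl.movel(loc(0,.175,.057),max_speed=.06)
y=.171
while y>.11:
    y-=.006
    ctrl.movel(loc(0,y,.057),max_speed=.03); f=get_state()['contact_force']
    ctrl.movel(loc(0,y+.003,.057),max_speed=.04); ctrl.pause(.15)
    b=bar('scene'); print(round(y,3),f.round(2),b['deg'],b['z0'],b['y'][0],round(get_state()['time']-t0,2),flush=True)
    if b['deg']>-3.2: break
print(bar('top'),get_state()['time'])
```

```text
0.165 [ 0.15  0.33 -0.2 ] -4.01 0.0795 -0.1454 1.18
0.159 [-0.75  0.71 -0.02] -3.97 0.0797 -0.1523 2.08
0.153 [-0.62 -0.88  0.1 ] -3.9 0.0798 -0.1572 2.98
0.147 [ 0.2  -0.94 -0.6 ] -3.98 0.0797 -0.1637 3.88
0.141 [-0.51  0.48 -0.7 ] -1.75 0.0794 -0.1712 4.78
{'deg': -1.33, 'z0': 0.0798, 'y': (np.float64(-0.1727), np.float64(0.0926)), 'n': 913} 12.425
```

Run:
```python
from h import *
ctrl.pause(.3); print(bar('scene')['deg'])
ctrl.movel(loc(0,.152,.057),max_speed=.05); ctrl.pause(.3)
for n in ('scene','top','wrist'): print(n,bar(n,save=f'pics/{n}4.png'))
```

```text
-1.97
scene {'deg': -1.63, 'z0': 0.0793, 'y': (np.float64(-0.171), np.float64(0.1649)), 'n': 691}
top {'deg': -1.28, 'z0': 0.0798, 'y': (np.float64(-0.1726), np.float64(0.1006)), 'n': 931}
wrist {'deg': -0.65, 'z0': 0.0782, 'y': (np.float64(0.0334), np.float64(0.1656)), 'n': 8480}
```

View pics/wrist4.png

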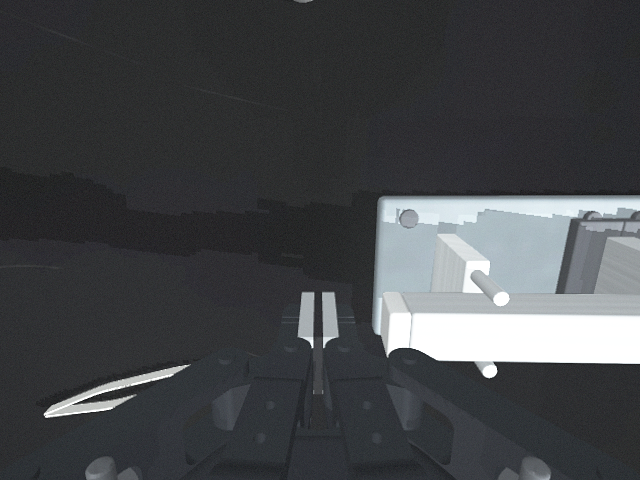

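Run:
```python
from h import *
ctrl.movel(loc(0,.19,.057),max_speed=.08); ctrl.pause(.3)
for n in ('scene','top','wrist','scene'): print(n,bar(n,save=f'pics/{n}5.png'))
print(get_state()['time'])
```

```text
scene {'deg': -0.69, 'z0': 0.0792, 'y': (np.float64(-0.1713), np.float64(0.1253)), 'n': 681}
top {'deg': -0.42, 'z0': 0.0796, 'y': (np.float64(-0.1731), np.float64(0.1236)), 'n': 1029}
wrist {'deg': -0.85, 'z0': 0.0792, 'y': (np.float64(0.0713), np.float64(0.18)), 'n': 5161}
scene {'deg': -0.55, 'z0': 0.0791, 'y': (np.float64(-0.1704), np.float64(0.1252)), 'n': 665}
14.6583
```

View pics/scene5.png

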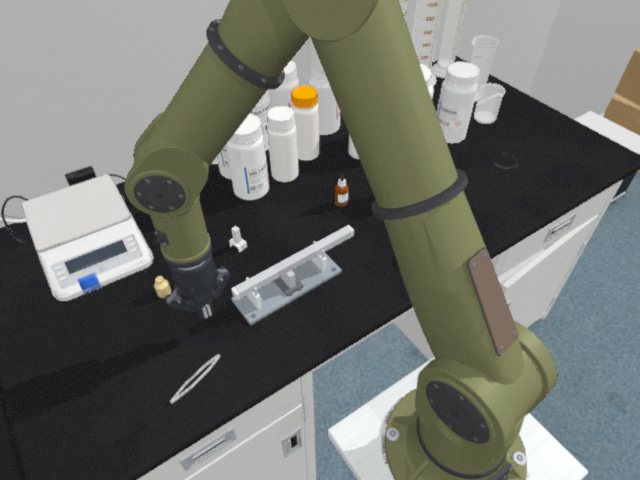

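Run:
```python
from h import *
for i in range(3):
    ctrl.pause(.4); print(get_state()['time'],bar('scene'),bar('top'))
```

```text
15.0583 {'deg': -2.32, 'z0': 0.0794, 'y': (np.float64(-0.1714), np.float64(0.1253)), 'n': 681} {'deg': -2.24, 'z0': 0.0799, 'y': (np.float64(-0.1726), np.float64(0.1231)), 'n': 1022}
15.5583 {'deg': -0.8, 'z0': 0.0792, 'y': (np.float64(-0.1718), np.float64(0.1243)), 'n': 678} {'deg': -1.15, 'z0': 0.0798, 'y': (np.float64(-0.1727), np.float64(0.1227)), 'n': 1012}
16.0583 {'deg': -1.82, 'z0': 0.0793, 'y': (np.float64(-0.171), np.float64(0.126)), 'n': 668} {'deg': -1.56, 'z0': 0.0798, 'y': (np.float64(-0.1728), np.float64(0.1231)), 'n': 1018}
```

The bar is rocking just inside the balanced range, so its balance point is slightly in from the fulcrum's left edge. I'll push about 5 mm more to centre it, then back off.

Run:
```python
from h import *
ctrl.movel(loc(0,.150,.057),max_speed=.08); print(bar('top'))
ctrl.movel(loc(0,.1358,.057),max_speed=.03); f=get_state()['contact_force']
ctrl.movel(loc(0,.150,.057),max_speed=.04); print(f,bar('top'))
ctrl.movel(loc(0,.19,.057),max_speed=.12)
for i in range(4):
    ctrl.pause(.3); print(get_state()['time'],bar('scene'),bar('top'))
```

```text
{'deg': -1.99, 'z0': 0.0798, 'y': (np.float64(-0.1726), np.float64(0.0989)), 'n': 940}
[-0.25975472  0.53635044 -0.67522712] {'deg': -0.1, 'z0': 0.0797, 'y': (np.float64(-0.179), np.float64(0.0981)), 'n': 951}
18.825 {'deg': -0.08, 'z0': 0.0793, 'y': (np.float64(-0.1755), np.float64(0.1206)), 'n': 652} {'deg': -0.06, 'z0': 0.0797, 'y': (np.float64(-0.179), np.float64(0.118)), 'n': 1015}
19.225 {'deg': -0.02, 'z0': 0.0792, 'y': (np.float64(-0.1747), np.float64(0.1216)), 'n': 659} {'deg': -0.1, 'z0': 0.0797, 'y': (np.float64(-0.1789), np.float64(0.1182)), 'n': 1028}
19.625 {'deg': -0.04, 'z0': 0.0792, 'y': (np.float64(-0.1765), np.float64(0.121)), 'n': 665} {'deg': -0.09, 'z0': 0.0796, 'y': (np.float64(-0.1789), np.float64(0.1182)), 'n': 1019}
20.025 {'deg': -0.01, 'z0': 0.0791, 'y': (np.float64(-0.175), np.float64(0.1202)), 'n': 675} {'deg': -0.12, 'z0': 0.0797, 'y': (np.float64(-0.1789), np.float64(0.118)), 'n': 1020}
```

```bash
cat >> h.py <<'E'
def cloud(n,save=None):
    st=get_state(); im,d=vision.grab_frame(n); K,D,Rm,t=cam(n,st)
    if save: cv2.imwrite(save,im)
    v,u=np.nonzero(d>0); xy=cv2.undistortPoints(np.c_[u,v].astype(float).reshape(-1,1,2),K,D).reshape(-1,2); z=d[v,u]
    return (np.c_[xy*z[:,None],z]-t)@Rm, im[v,u].min(1), st
E
python3 - <<'E'
from h import *
ctrl.movel(loc(0,.20,.17),max_speed=.2)
ctrl.ungrasp()
ctrl.movep([.628,.0818,.18],quat(.281)); s=get_state(); print(s['time'],s['qpos'].round(2) if hasattr(s['qpos'],'round') else s['qpos'])
X,b,st=cloud('wrist','pics/w6.png'); print(st['tcp_pos'])
k0=(abs(X[:,0]-.628)<.03)&(abs(X[:,1]-.082)<.03)&(b>120)
for lo,hi in [(.012,.024),(.055,.066)]:
    k=k0&(X[:,2]>lo)&(X[:,2]<hi); print(k.sum(),cv2.minAreaRect((X[k,:2]*1000).astype(np.float32)),np.median(X[k,2]))
print(bar('top'))
E
```

```text
22.575 [ 0.24  0.63 -0.71  1.55  0.44  1.13 -1.86]
[0.62700894 0.08373871 0.18009652]
654 ((628.365966796875, 81.93103790283203), (32.603057861328125, 23.61469841003418), 15.655284881591797) 0.016569807336759047
361 ((627.7557373046875, 82.03157043457031), (14.636031150817871, 13.272160530090332), 15.925416946411133) 0.059189052242321294
{'deg': -0.42, 'z0': 0.0806, 'y': (np.float64(0.0687), np.float64(0.1178)), 'n': 174}
```

View pics/w6.png

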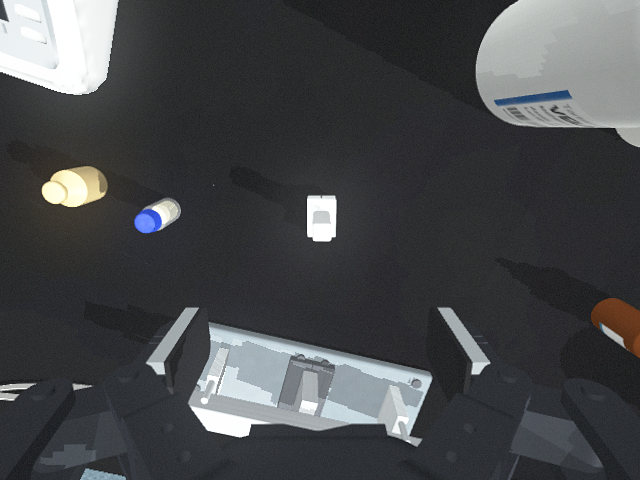

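Run:
```python
from h import *
ctrl.movel([.6281,.0819,.06],frame=quat(.279),max_speed=.15)
ctrl.movel([.6281,.0819,.0265],max_speed=.06); s=get_state(); print(s['tcp_pos'],s['contact_force'])
ctrl.close_gripper(25); s=get_state(); print(s['time'],s['tcp_pos'],s['contact_force'],s['width'])
ctrl.movel([.6281,.0819,.20],max_speed=.15); ctrl.pause(.1); s=get_state(); print(s['time'],s['tcp_pos'],s['width'])
X,b,st=cloud('wrist','pics/w7.png')
q=st['eef_rot']; Rt=R.from_quat([q[1],q[2],q[3],q[0]]).as_matrix()
T=(X-st['tcp_pos'])@Rt
k=(abs(T[:,0])<.03)&(abs(T[:,1])<.03)&(b>120)&(T[:,2]>-.03)&(T[:,2]<.045)
print(np.histogram(T[k,2],bins=15))
k2=k&(T[:,2]>.005)
print(cv2.minAreaRect((T[k2,:2]*1000).astype(np.float32)))
np.save('T.npy',T[k])
```

```text
[0.62815172 0.08203941 0.02643132] [ 0.44475483 -0.45691248  0.60639722]
24.9833 [0.62814427 0.08191984 0.02662003] [-0.11070096 -0.48604183  1.0383358 ] 0.013787020514165835
26.3917 [0.62766699 0.08173489 0.19898443] 0.013845739546293256
(array([ 399,  361,  337,  309,  284,  272,  251,  154,  130,  120, 1301,
        166,  151,  142,   99]), array([-0.02999704, -0.02615033, -0.02230361, -0.0184569 , -0.01461019,
       -0.01076347, -0.00691676, -0.00307005,  0.00077667,  0.00462338,
        0.0084701 ,  0.01231681,  0.01616352,  0.02001024,  0.02385695,
        0.02770366]))
((10.807549476623535, -0.22887229919433594), (23.96432113647461, 12.27160358428955), 89.97586059570312)
```

View pics/w7.png

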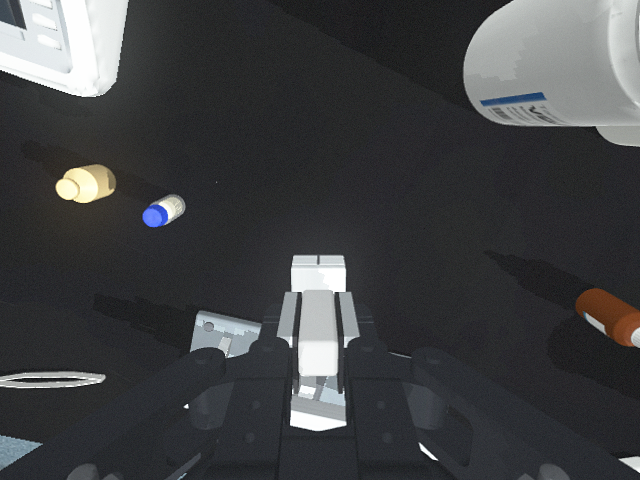

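Run:
```python
from h import *
p=loc(0,0,.21)
ctrl.movep(p,quat(YAW)); ctrl.pause(.2)
X,b,st=cloud('wrist','pics/w8.png'); print(st['time'],st['tcp_pos'],p)
L=(X-[F[0],F[1],0])@Rz
k=(abs(L[:,0])<.02)&(abs(L[:,2]-.079)<.005)&(b>150)
B=L[k]; print(k.sum(),cv2.minAreaRect((B[:,:2]*1000).astype(np.float32)),np.polyfit(B[:,1],B[:,2],1))
for y in range(-150,125,30):
    m=abs(B[:,1]-y/1e3)<.01
    if m.sum()>20: print(y,(np.percentile(B[m,0],[1,99])*1e3).round(1),np.median(B[m,2]).round(4))
k=(L[:,2]>.055)&(L[:,2]<.0625)&(abs(L[:,0])<.03)&(abs(L[:,1])<.02)&(b>100); print('ful',k.sum(),(L[k].min(0)*1e3).round(1),(L[k].max(0)*1e3).round(1))
```

```text
27.3667 [0.46023509 0.0484942  0.20984915] [0.4593 0.0481 0.21  ]
10333 ((-0.02216339111328125, -28.635772705078125), (36.24851608276367, 299.9230041503906), 0.02950497530400753) [-0.0003854  0.0782854]
-150 [-10.3   9.3] 0.0784
-120 [-9.5  9.4] 0.0784
-90 [-16.4  16.3] 0.0783
-60 [-9.5  9.8] 0.0784
-30 [-9.5 10. ] 0.0785
0 [-9.6 10.1] 0.0784
30 [-9.7 10.2] 0.0784
60 [-8.7 10.3] 0.0784
90 [-16.7  16.5] 0.0783
120 [-8.8 10.5] 0.0783
ful 418 [-22.2 -17.5  55.4] [21.9 19.8 62.2]
```

View pics/w8.png

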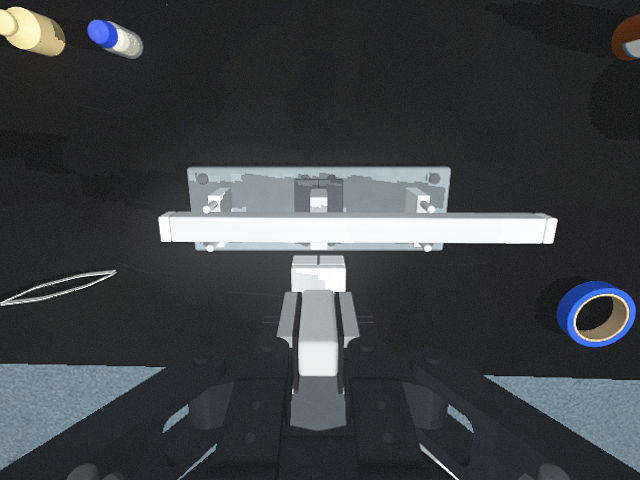

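Run:
```python
from h import *
X,b,st=cloud('wrist'); L=(X-[F[0],F[1],0])@Rz; print(st['tcp_pos'])
for sx in (1,-1):
  for sy in (1,-1):
    k=(abs(L[:,0]-sx*.0155)<.0045)&(abs(L[:,1]-sy*.085)<.007)&(L[:,2]>.0725)&(L[:,2]<.078); print(sx,sy,k.sum(),(L[k].mean(0)*1e3).round(2),((L[k].min(0)+L[k].max(0))*500).round(2)[:2])
k=(L[:,2]>.0565)&(L[:,2]<.0605)&(L[:,0]>.0135)&(L[:,0]<.021)&(abs(L[:,1])<.015); print(k.sum(),np.percentile(L[k,1]*1e3,[2,50,98]),np.median(L[k,2]))
```

```text
[0.4600704  0.04847052 0.20976359]
1 1 49 [15.45 85.14 74.42] [15.43 85.2 ]
1 -1 50 [ 15.36 -83.82  74.18] [ 15.39 -84.13]
-1 1 48 [-15.54  85.29  74.22] [-15.51  85.33]
-1 -1 47 [-15.41 -83.96  74.23] [-15.63 -84.06]
156 [-5.68033039  0.68381165  7.05400312] 0.05854355732183901
```

Run:
```python
from h import *
q=quat(YAW)
g=loc(.0003,.0006,.118); ctrl.movel(g,frame=q,max_speed=.12); ctrl.pause(.2)
e=[]
for _ in range(4): e.append(get_state()['tcp_pos']); ctrl.pause(.03)
e=np.mean(e,0)-g; print('err',e,get_state()['contact_force'])
c=np.array([-e[0],-e[1],0]); c=np.clip(c,-.0015,.0015)
for z in (.108,.101,.097,.0955):
    ctrl.movel(loc(.0003,.0006,z)+c,max_speed=.03); s=get_state(); print(z,s['tcp_pos'],s['contact_force'].round(2),bar('top',save='pics/t9.png'))
print(s['time']); cloud('wrist','pics/w9.png'); cloud('scene','pics/s9.png')
```

```text
err [ 3.20283774e-04 -2.27659213e-05  5.09477425e-04] [ 0.54884129 -0.24136836 -0.31735055]
0.108 [0.45909569 0.04877855 0.10776047] [-0.15  0.38 -1.21] {'deg': -0.13, 'z0': 0.0797, 'y': (np.float64(-0.1787), np.float64(-0.0618)), 'n': 409}
0.101 [0.45908329 0.04873672 0.10077942] [0.02 0.38 0.13] {'deg': 0.11, 'z0': 0.0804, 'y': (np.float64(-0.1787), np.float64(-0.062)), 'n': 402}
0.097 [0.45912317 0.04871285 0.09682764] [ 1.11  0.22 -0.48] {'deg': -0.01, 'z0': 0.0797, 'y': (np.float64(-0.179), np.float64(-0.0619)), 'n': 407}
0.0955 [0.45923844 0.04874329 0.09546763] [ 0.77 -0.1  -0.04] {'deg': -0.23, 'z0': 0.0792, 'y': (np.float64(-0.1788), np.float64(-0.0621)), 'n': 409}
30.2667
```

View pics/w9.png

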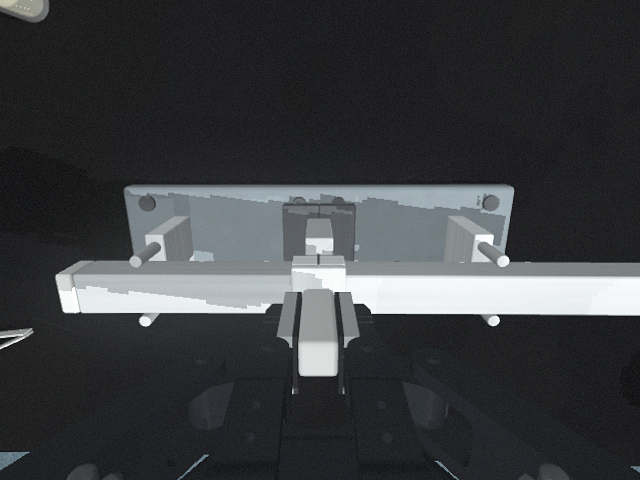

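View pics/s9.png

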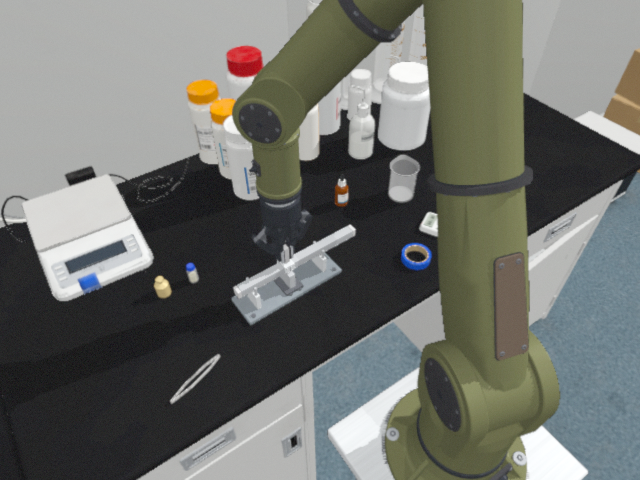

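The saddle (cols 292-345) sits astride the bar, with the fulcrum (cols 306-333) centred under it. I'll lower the last 1 mm, release and rise.

Run:
```python
from h import *
c=np.array([-.0003,0,0])
p=loc(.0003,.0006,.0947)+c
ctrl.movel(p,max_speed=.02); ctrl.pause(.2); s=get_state(); print(s['tcp_pos'],s['contact_force'].round(2))
ctrl.ungrasp(); s=get_state(); print(s['time'],s['tcp_pos'],s['width'])
ctrl.movel(p+[0,0,.125],max_speed=.1); ctrl.pause(.3)
X,b,st=cloud('wrist','pics/w10.png'); L=(X-[F[0],F[1],0])@Rz
k=(abs(L[:,0])<.03)&(abs(L[:,1])<.03)&(b>120)
for lo,hi in [(.08,.09),(.12,.132)]:
    m=k&(L[:,2]>lo)&(L[:,2]<hi); print(m.sum(),cv2.minAreaRect((L[m,:2]*1000).astype(np.float32)),np.median(L[m,2]),L[m].min(0),L[m].max(0))
B=L[(abs(L[:,0])<.008)&(abs(L[:,2]-.079)<.006)&(b>150)&(abs(L[:,1])>.03)]; print(np.degrees(np.polyfit(B[:,1],B[:,2],1)[0]),B[:,1].min(),B[:,1].max())
print(bar('scene',save='pics/s10.png'),bar('top'))
```

```text
[0.45927795 0.0487096  0.09471785] [-0.18  0.21 -0.87]
31.5583 [0.45927423 0.04870235 0.09468808] 0.08559998196123726
783 ((0.5178766250610352, 1.4942474365234375), (35.38485336303711, 38.3241081237793), 61.12673568725586) 0.08439643670988946 [-0.01598153 -0.02156041  0.08001263] [0.0164214  0.02102756 0.08943706]
454 ((0.0710139274597168, 1.559485912322998), (13.404247283935547, 13.864350318908691), 89.68119812011719) 0.12714146494884032 [-0.00685779 -0.00517349  0.12002558] [0.00701776 0.00823579 0.12933526]
-0.0021106190521203616 -0.17859443366499797 0.1209783875137141
{'deg': 0.0, 'z0': 0.0792, 'y': (np.float64(-0.1754), np.float64(0.1208)), 'n': 606} {'deg': 0.14, 'z0': 0.0801, 'y': (np.float64(-0.1787), np.float64(-0.0716)), 'n': 375}
```

View pics/w10.png

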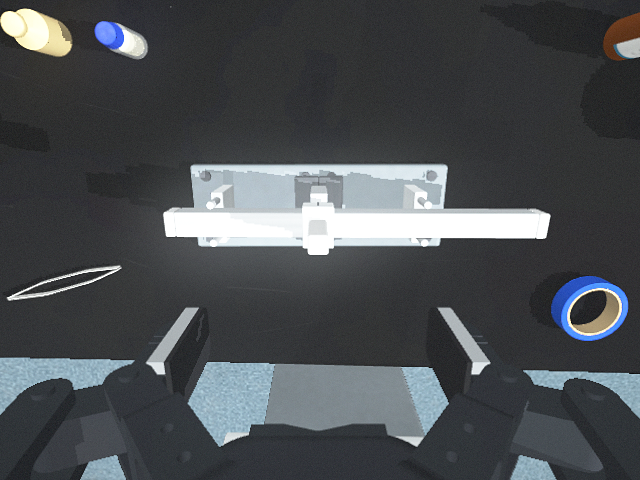

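The wrist view shows the rider upright and astride the bar at (318,228). The bar is level and the gripper is clear, so I'm handing in.

Run:
```python
from h import *
ctrl.pause(.6); print(bar('scene'),get_state()['time'],get_state()['contact_force'])
ticket.close_job()
```

```text
{'deg': -0.01, 'z0': 0.0792, 'y': (np.float64(-0.1757), np.float64(0.1205)), 'n': 603} 34.0583 [ 0.35549396  1.28128234 -0.01886742]
the job is handed in; nothing more can be done
```

I slid the bar about 54 mm to the right in small pushes until it balanced on the fulcrum alone. I then set the saddle marker over the fulcrum and handed the job in at about 34 s of the 72 s allowed.

- **Balance:** After the first push that lifted its left side, the bar rocked by 1–2° just inside the fulcrum's left edge. I pushed it about 5 mm further and it settled level. The last check before handing in read -0.01° with the gripper well clear.
- **Marker:** The top of its post measured 127 mm above the worktop against 129 mm expected. That camera also read about 1.8 mm low on the marker before I picked it up, so I take it as fully seated. It sits about 1 mm left of the fulcrum's centre along the bar, and that reading is within the 2 mm calibration accuracy.
- **Other things on the worktop:** I kept clear of them, and those in the last pictures looked undisturbed. I did not measure each one again.
- **Disagreement:** The cameras differed by 2–4 mm on the position of the bar's right end. One top-camera tilt reading after placing was +0.14°, taken with most of the bar hidden by the arm.

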